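# Charge the grinding flask and hold it down in the sprung shaker cradle

## Task

Pick up the scoop by its blue handle and pour all five white grinding balls from it into the amber flask, then stand the scoop upright back on the bench. After that take the flask by its neck, seat it upright in the red ring cradle on the shaker, press it gently down against the springs until the ring is fully down, and finish while still gripping it and holding it down there, so that the clamp can be locked. Leave the other things on the bench alone.

Things in the scene. Friction and masses are not known exactly. Their poses are not given: they have to be found in the camera images.
- flask: Wide-necked round flask of amber glass, open at the top, upright on the bench at the start. 116 mm tall; origin at the centre of its flat underside (36 mm across), z up its axis. Belly 86 mm across at 38 mm height; straight neck from 71 to 104 mm height; flared rim above it, 66 mm across. Walls 3 mm. Empty mass 0.16 to 0.24 kg.
- flask_neck (a point): Point on the flask's axis at which to grip the neck (blue sleeve, 54 to 55 mm across, round, so any yaw): 92 mm above the flask's underside. With the TCP here the fingertips end just above the flask's shoulder.
- flask_mouth (a point): Centre of the flask's open mouth, at the rim's top, 116 mm above the flask's underside; the opening is 48 mm wide at its narrowest, in the neck.
- flask_belly (a point): Point on the flask's axis 35 mm above its underside, the middle of the belly. Balls whose centres lie within 45 mm of it are inside the flask.
- scoop: Open orange plastic scoop with a blue handle along its +x and a pouring spout along its -x; it stands on its flat bottom, with the five balls in it at the start. Origin under the bottom's middle, z up. Floor 3 mm thick, x = -20 to +27 mm, 34 mm wide inside, walls 38 mm high. The spout is a ramp climbing at 25 degrees. To pour, tip it spout down by 40 to 50 degrees about its y axis. Mass 0.09 kg.
- scoop_lip (a point): Middle of the scoop's pouring lip, 62 mm along -x from the scoop's origin and 24 mm up. The spout is 34 mm wide inside, between side walls that stand 24 mm above the ramp.
- scoop_grip (a point): Point on the handle's axis at which to grip, 85 mm along +x from the scoop's origin and 30 mm up; close the fingers across the scoop's y axis. The handle is a bar along x from x = 30 to 115 mm, 14 mm wide, from 22 to 38 mm height.
- shaker: Shaker, fixed to the bench: white base 150 x 150 x 30 mm, a dark 132 mm plate on it (top at 36 mm) and three steel guide tubes (16 mm thick, up to 58 mm height, 50 mm from the centre) that carry the red ring cradle, centred over it. Origin at the centre of its underside, z up; x and y along its sides.
- ring_top (a point): Centre of the opening at the red cradle ring's top face; it moves with the ring: 94 mm above the bench when up, 74 mm when fully down. Ring 98 mm across, opening 70 mm, 12 mm thick, three small ears. The flask's belly lodges in it with the flask's underside about 17 mm below this point. The space below is free.
- cradle (a joint): Travel of the sprung ring: 0 = up (the start), 0.020 m = fully down on its stop. The springs push up with 6 N at the top and 14 N at the stop, ring weight deducted; the loaded flask's weight (2 to 3 N) does not move it. It comes back up when the push stops.
- ball1: White ceramic grinding ball, 15 mm across, 11 g; origin at its centre.
- ball2: White ceramic grinding ball, 15 mm across, 11 g; origin at its centre.
- ball3: White ceramic grinding ball, 15 mm across, 11 g; origin at its centre.
- ball4: White ceramic grinding ball, 15 mm across, 11 g; origin at its centre.
- ball5: White ceramic grinding ball, 15 mm across, 11 g; origin at its centre.
- amber_bottle: Bystander, leave alone: a closed amber glass bottle, 70 mm across, 160 mm tall, white cap. Origin at the centre of its underside.
- blue_cap_bottle: Bystander, leave alone: a closed clear glass bottle with a blue cap, 64 mm across, 130 mm tall. Origin at the centre of its underside.
- beaker: Bystander, leave alone: an empty glass beaker, 72 mm across, 95 mm tall. Origin at the centre of its underside.
- tip_box: Bystander, leave alone: a closed blue box, 80 x 120 x 55 mm. Origin at the centre of its underside.
- mouse: Bystander, leave alone: a black computer mouse, 62 mm across, 33 mm tall. Origin at the centre of its underside.
- sample_jar: Bystander, leave alone: a small clear jar, 50 mm across, 60 mm tall. Origin at the centre of its underside.
Things that resemble listed ones, but are neither listed nor needed, are in the scene too. Leave any green or pink look-alike of the shaker alone.

How it is judged (in metres and radians):
On the way, in this order (a step that is already met when the one before it is completed fails the run):
1. the scoop is lifted with all five balls in it (height (world z) of scoop above 0.04 m and distance between each of ball1, ball2, ball3, ball4, ball5 and scoop below 0.07 m), for 0.1 s.
2. all five balls are in the flask, the scoop still raised (height (world z) of scoop above 0.04 m and distance between each of ball1, ball2, ball3, ball4, ball5 and flask_belly below 0.045 m), for 0.2 s.
3. the scoop stands upright on the bench, let go (height (world z) of scoop below 0.006 m and angle between scoop's own z axis and vertical below 0.1 rad and contact force between the fingers and scoop below 0.05 N and linear speed of scoop below 0.02 m/s), for 0.2 s.
4. the flask is off the bench, carried by the fingers (height (world z) of flask above 0.03 m and contact force between the fingers and flask above 2 N), for 0.1 s.
At the end, for the whole second after the job is handed in: Flask gripped (over 3 N), in the ring within 8 mm of its centre, its foot 10 mm or more below the ring's top, upright within 9.7 degrees, all five balls inside; ring at least 16.5 of 20 mm down and still; scoop upright on the bench, let go (horizontal distance between flask_belly and ring_top below 0.008 m and z of flask in the frame of ring_top below -0.01 m and angle between flask's own z axis and vertical below 0.17 rad and distance between each of ball1, ball2, ball3, ball4, ball5 and flask_belly below 0.045 m and height (world z) of scoop below 0.006 m and angle between scoop's own z axis and vertical below 0.1 rad and value of joint cradle above 0.0165 m and velocity of joint cradle below 0.01 m/s and linear speed of flask below 0.02 m/s and contact force between the fingers and flask above 3 N and contact force between the arm and scoop below 0.05 N and contact force between flask and shaker above 6 N); the arm keeps its last pose, push and grip.
It fails at once if a bystander is moved by more than 30 mm (distance of any of amber_bottle, blue_cap_bottle, beaker, tip_box, mouse, sample_jar from where it was at the start of the episode above 0.03 m).
It fails at once if the flask is tipped over by more than 35 degrees (angle between flask's own z axis and vertical above 0.6 rad).
It fails at once if the flask is forced into the cradle with more than 60 N (contact force between flask and shaker above 60 N).
It also fails if it takes over 72 s, if anything falls off the work surface, if the arm or the gripper's body presses on something with over 40 N, if the wrist force passes 120 N, or if a joint passes its speed limit or range.

## Robot

A 6-joint arm with a two-finger parallel gripper is mounted at the origin on the work surface. World frame = base frame: x ahead of the robot, y to its left, z up, the work surface at z = 0. Lengths are in m, angles in degrees, forces in N, time in s.
With the tool pointing down it reaches from about 0.4 to 0.825 m from the base axis. Payload 7 kg.
Tool frame: the origin (TCP) lies between the finger pads, 19 mm behind the fingertips; this is the grasp point; z points along the fingers, y is the line along which they close (so a half turn about z gives the same grasp; the last joint's range is limited). The gripper opens to 88 mm and grips with 3 to 60 N. Pads are 19 mm wide; open, the fingers measure 130 mm over their backs; the gripper's body (78 mm by 193 mm) begins 47 mm behind the grasp point.
Start: joints at [93.226, 20.546, 0.682, 0, -70.136, -16.507], TCP at [0.155, 0.657, 0.245] pointing down, gripper open.
Joint ranges: [-176.03, 176.03], [-82.01, 121.73], [-58.28, 71.71], [-173.87, 95.51], [-174.79, -0.11], [-173.66, 173.66]. Speed limits (degrees/s): [136.94, 136.94, 172.46, 180, 180, 180].

## Interface

Orientations are given as [roll, pitch, yaw] about the fixed x, y, z axes, in that order (R = Rz(yaw) Ry(pitch) Rx(roll)).
In Python, from plant import r gives the robot as it stands. The module is installed in compiled form; this text tells all that it offers.
- The arm moves only by the shell command python3 -m pendant 'ROWS' [FORCE]. ROWS is JSON, a list that holds one entry, the list of rows, each a list of 7 numbers: the shift along the tool's x, y, z in m, then the turn, a rotation vector about the tool's x, y, z in degrees, then the gripper command: -1 is shut, 1 is fully open, values between are in proportion. A call has 1 to 5 rows; each row is the pose to reach, as a shift and turn from the pose commanded when the call began, along the tool's axes at that moment; what a row does not reach only later rows make up. A row lasts 1/10 s, in which the tool goes at most 50 mm and 8.59 degrees, less where a joint would pass 70% of its speed; a pose out of reach is approached as far as the arm can. A call with a gripper value outside its range is refused whole. The fingers move at their own pace and stop on an object; FORCE is the grip in N (left out, the last holds). Time passes only in rows, so rows that repeat a pose let the fingers close. It gives the time, the measured TCP pose, the force, the opening and the grip force at its end, in the units of the state.
- r.get_state(): the state, without advancing time (a new reading comes with each control period).
- r.capture(name): name is "side" or "top"; returns the picture (384x512x3 uint8, red, green, blue); there is no depth.
- r.camera_params(name): a dict with "fx", "fy", "cx", "cy" (pixels), "R" (3x3) and "t" (3): a world point X has camera coordinates R X + t. Camera axes: x right, y down, z forward; pixel columns grow to the right and rows downward; lengths in m; the calibration is good to about 2 mm. A picture is of the moment at which its call begins. camera_params takes no time and is no camera call.
- r.close_job(): hands the job in; it is judged then, once.
The state is a dict: "time_s": time; "joints": joint angles; "qd": joint speeds; "joint_torque": joint torques, N m; "tcp_pos": TCP position; "eef_rot": TCP orientation; "contact_force": force on the tool from outside, world axes, zero at the start; "moment": the same for the moment, N m; "gripper_width": finger opening in m; "gripper_force": force on a finger pad.
Only numpy, scipy, OpenCV 4.12 (cv2) and the standard library are available. Lean on these libraries where they do the work, as an engineer would, in place of code of your own. Each camera call takes 0.05 s, during which the arm holds its last target. There are 200 camera calls.

## Working session

There is one attempt and no reset: what is moved stays moved. The work goes in short steps, Python scripts to look and compute and a shell command to move; the robot and the scene stay as the last step left them, time stands still between calls to the robot, and variables do not carry over. Pictures are saved under pics/ and viewed, at most 10 in all, crops included, and the job is handed in when it is done.

```bash
mkdir -p pics; cat > h.py <<'E'
import numpy as np, cv2
from plant import r
def cap(n,f):
    im=r.capture(n); cv2.imwrite(f'pics/{f}.png',im[:,:,::-1]); return im
def ray(n,u,v):
    p=r.camera_params(n); R=np.array(p['R']); t=np.array(p['t'])
    d=R.T@np.array([(u-p['cx'])/p['fx'],(v-p['cy'])/p['fy'],1]); return -R.T@t,d
def plane(n,u,v,z):
    o,d=ray(n,u,v); return o+d*(z-o[2])/d[2]
def proj(n,X):
    p=r.camera_params(n); c=np.array(p['R'])@np.array(X)+np.array(p['t'])
    return p['fx']*c[0]/c[2]+p['cx'],p['fy']*c[1]/c[2]+p['cy']
E
python3 - <<'E'
from h import *
a=cap('top','top0');b=cap('side','side0')
for n in('top','side'):
    o,d=ray(n,256,192);print(n,o,d)
s=r.get_state();print(s['time_s'],s['tcp_pos'],s['eef_rot'],s['contact_force'])
E
```

```text
top [0.41220205 0.02133856 1.41974067] [ 0.08413785 -0.03305034 -0.99594798]
side [ 0.10307031 -0.83878216  0.97224382] [ 0.32590256  0.64400544 -0.69240433]
0.1 [0.15500365 0.65653109 0.24450974] [ 1.79913077e+02 -9.82919284e-03 -1.32848252e+01] [ 0.03353827  0.41432287 -0.45064156]
```

View pics/top0.png

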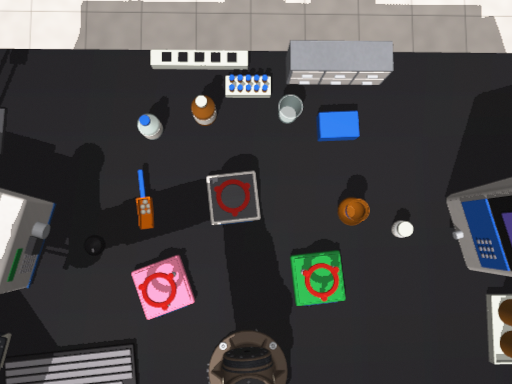

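View pics/side0.png

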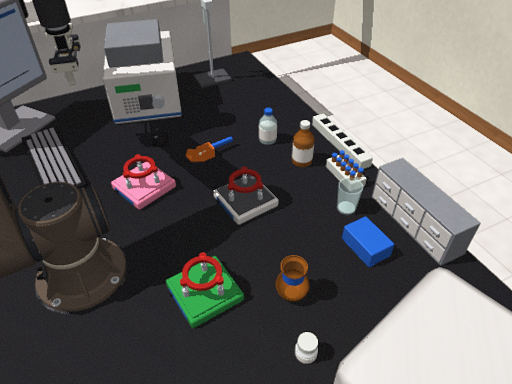

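The top view shows the scoop at (145,212) with its handle up to (140,172), the white shaker at (233,197) and the flask at (353,211). The green and pink shakers are look-alikes. The side view shows the same, with the flask's blue sleeve at (292,279).

```bash
python3 - <<'E'
from h import *
a=cv2.imread('pics/top0.png');b=cv2.imread('pics/side0.png')
def blobs(im,lo,hi,box,mn=8):
    h=cv2.cvtColor(im,cv2.COLOR_BGR2HSV);m=cv2.inRange(h,np.array(lo),np.array(hi))
    k=np.zeros_like(m);x0,y0,x1,y1=box;k[y0:y1,x0:x1]=m[y0:y1,x0:x1];return k
def rep(nm,im,m,n,z):
    c=max(cv2.findContours(m,0,2)[0],key=cv2.contourArea);rc=cv2.minAreaRect(c)
    x,y,w,h=cv2.boundingRect(c)
    print(nm,'rect',np.round(rc[0],1),np.round(rc[1],1),round(rc[2],1),'bbox',x,y,w,h,'P',plane(n,*rc[0],z).round(4));return c
O=([3,120,60],[18,255,255]);B=([100,150,80],[125,255,255]);RD=[([0,170,70],[4,255,255]),([172,150,70],[180,255,255])]
rep('scoopT',a,blobs(a,*O,(125,185,165,240)),'top',.038)
c=rep('handleT',a,blobs(a,*B,(125,160,165,205)),'top',.038)
rep('scoopS',b,blobs(b,*O,(180,130,225,170)),'side',.03)
rep('handleS',b,blobs(b,*B,(200,125,240,160)),'side',.03)
rep('flaskT',a,blobs(a,*O,(325,185,380,235)),'top',.116)
m=blobs(a,*RD[0],(205,170,262,225))|blobs(a,*RD[1],(205,170,262,225));c=rep('ringT',a,m,'top',.094)
mom=cv2.minEnclosingCircle(c);print(mom)
rep('flaskS',b,blobs(b,*O,(260,245,325,310)),'side',.05)
rep('sleeveS',b,blobs(b,*B,(260,245,325,310)),'side',.09)
# crops
t=np.hstack([cv2.resize(a[155:245,115:175],None,fx=6,fy=6,interpolation=2),cv2.resize(a[175:242,322:385],None,fx=5,fy=8,interpolation=2)[:540]])
t=cv2.resize(a[160:235,120:170],(400,600),interpolation=2)
t2=cv2.resize(a[180:240,325:375],(400,480),interpolation=2);t2=cv2.copyMakeBorder(t2,0,120,0,0,0)
cv2.imwrite('pics/crop0.png',np.hstack([t,t2]))
print('tcp in top',proj('top',r.get_state()['tcp_pos']),'fx',r.camera_params('top')['fx'],r.camera_params('side')['fx'])
E
```

```text
scoopT rect [144.9 212.4] [32.5 16.8] 83.2 bbox 135 196 19 34 P [0.4677 0.3062 0.038 ]
handleT rect [140.9 182.5] [27.3  5.4] 83.7 bbox 137 169 9 28 P [0.5571 0.3199 0.038 ]
scoopS rect [200.3 153.3] [17.  28.7] 70.6 bbox 186 142 29 20 P [0.463  0.2967 0.03  ]
handleS rect [222.4 141.5] [ 5.  21.2] 68.2 bbox 212 136 21 12 P [0.5578 0.3229 0.03  ]
flaskT rect [353.5 211. ] [31. 28.] 0.0 bbox 338 197 32 29 P [ 0.4685 -0.2988  0.116 ]
ringT rect [231.5 197.5] [35. 35.] 90.0 bbox 214 180 36 36 P [0.5083 0.0479 0.094 ]
((232.56680297851562, 195.33445739746094), 19.963062286376953)
flaskS rect [291.5 277.5] [45. 33.] 90.0 bbox 275 255 34 46 P [ 0.4755 -0.2997  0.05  ]
sleeveS rect [292.4 280. ] [20.4  9. ] 8.5 bbox 283 274 21 11 P [ 0.4577 -0.3302  0.09  ]Traceback (most recent call last):
  File "<stdin>", line 21, in <module>
    return _nx.concatenate(arrs, 1, dtype=dtype, casting=casting)
           ~~~~~~~~~~~~~~~^^^^^^^^^^^^^^^^^^^^^^^^^^^^^^^^^^^^^^^
ValueError: all the input array dimensions except for the concatenation axis must match exactly, but along dimension 0, the array at index 0 has size 540 and the array at index 1 has size 536
```

```bash
python3 - <<'E'
from h import *
a=cv2.imread('pics/top0.png');b=cv2.imread('pics/side0.png')
f=lambda im,x,y,w,h:cv2.resize(im[y:y+h,x:x+w],(390,290),interpolation=2)
cv2.imwrite('pics/crop0.png',np.vstack([np.hstack([f(a,105,160,86,64+10),f(a,315,180,78,58)]),np.hstack([f(a,195,168,78,58),f(b,215,160,78,58)])]))
p=r.camera_params('top');print(p['fx'],proj('top',r.get_state()['tcp_pos']))
for e,z,nm in((338,.038,'belly'),(370,.114,'rim')): print(nm,plane('top',e,211,z))
# ring: hole centroid in both views
for n,im,box in(('top',a,(205,170,262,225)),('side',b,(215,160,285,225))):
    h=cv2.cvtColor(im,cv2.COLOR_BGR2HSV);m=cv2.inRange(h,np.array([0,150,60]),np.array([5,255,255]))|cv2.inRange(h,np.array([170,150,60]),np.array([180,255,255]))
    k=np.zeros_like(m);x0,y0,x1,y1=box;k[y0:y1,x0:x1]=m[y0:y1,x0:x1]
    cs,hi=cv2.findContours(k,cv2.RETR_CCOMP,cv2.CHAIN_APPROX_NONE)
    for c,q in zip(cs,hi[0]):
        if cv2.contourArea(c)>60:
            e=cv2.fitEllipse(c);M=cv2.moments(c);print(n,'hole' if q[3]>=0 else 'outer',np.round(e[0],1),np.round(e[1],1),plane(n,*e[0],.094).round(4),plane(n,*e[0],.088).round(4))
h=cv2.cvtColor(a,cv2.COLOR_BGR2HSV)
m=cv2.inRange(h,np.array([0,0,120]),np.array([180,60,255]));k=np.zeros_like(m);k[165:230,200:268]=m[165:230,200:268]
rc=cv2.minAreaRect(cv2.findNonZero(k));print('base',rc,plane('top',*rc[0],.03))
E
```

```text
461.85483798435365 (np.float64(-18.63604948263358), np.float64(336.668780463218))
belly [ 0.47183743 -0.27104054  0.038     ]
rim [ 0.46854821 -0.34646994  0.114     ]
top outer [232.5 195.7] [34.4 34.9] [0.5136 0.045  0.094 ] [0.514  0.0451 0.088 ]
top hole [232.6 195.7] [25.1 25.1] [0.5136 0.0448 0.094 ] [0.514  0.0449 0.088 ]
side outer [244.7 180.3] [24.5 34.2] [0.5091 0.0385 0.094 ] [0.5119 0.0445 0.088 ]
side hole [244.9 180.2] [14.2 23.7] [0.5099 0.0386 0.094 ] [0.5127 0.0446 0.088 ]
base ((232.86495971679688, 197.49635314941406), (49.47941207885742, 49.59403991699219), 83.41805267333984) [0.51291646 0.04502555 0.03      ]
```

View pics/crop0.png

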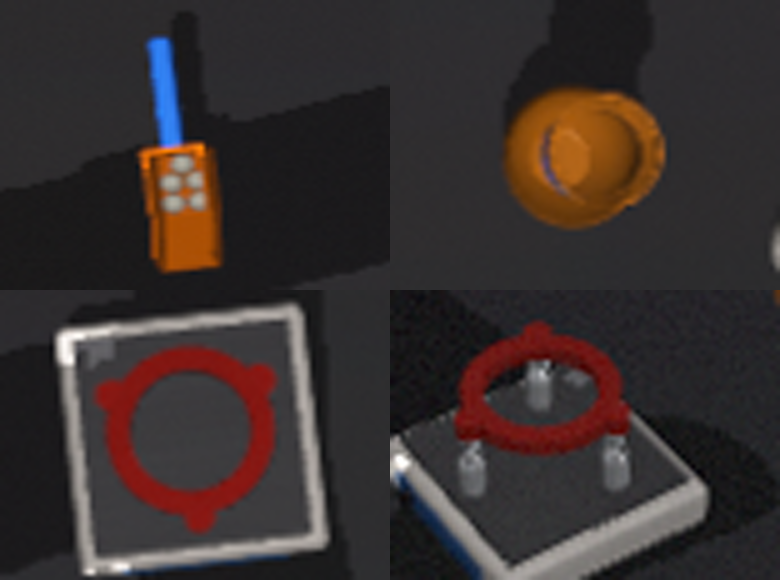

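Ring centre measures (0.5135, 0.045), with rings and base agreeing to about 2 mm. Scoop grip is about (0.5695, 0.322, 0.03) with a scoop yaw of about 8.7°, and the flask is about (0.471, -0.314). I'll start by moving clear of the instrument on the left.

```bash
cat >> h.py <<'E'
from scipy.spatial.transform import Rotation as Ro
def go(p,rpy):
    s=r.get_state();R0=Ro.from_euler('xyz',s['eef_rot'],degrees=True)
    print('d',R0.inv().apply(np.array(p)-s['tcp_pos']).round(4),'rot',(R0.inv()*Ro.from_euler('xyz',rpy,degrees=True)).as_rotvec(degrees=True).round(2))
E
python3 -m pendant '[[[0.04,0.05,0,0,0,0,1],[0.07,0.09,0,0,0,0,1],[0.1,0.14,0,0,0,0,1],[0.13,0.18,0,0,0,0,1],[0.147,0.208,0,0,0,0,1]]]' && python3 -c "
from h import *
go([.5695,.322,.15],[180,0,8.7]);print(r.get_state()['joints'])
for z in(.02,.038,.092,.114):print(proj('side',[.471,-.314,z]),proj('top',[.471,-.314,z]))
"
```

```text
time_s: 0.6
tcp_pos: [0.2491, 0.4232, 0.245]
eef_rot: [180.0, -0.0, -13.3]
contact_force: [0.8, 0.3, 0.7]
gripper_width: 0.0876
gripper_force: 0.0
d [0.335  0.0249 0.095 ] rot [  0.04   0.   -21.97]
[ 8.25041420e+01  3.03739420e+00 -2.18854282e+01 -2.00326024e-04
 -6.51146464e+01 -5.77552491e+00]
(np.float64(292.1900794421689), np.float64(289.2553729695872)) (np.float64(350.7946951550193), np.float64(211.5285363240816))
(np.float64(292.5772424441215), np.float64(285.186290919637)) (np.float64(352.21514182103044), np.float64(211.27697057536895))
(np.float64(293.79249106301427), np.float64(272.41403138960976)) (np.float64(356.70523860411896), np.float64(210.48175975467547))
(np.float64(294.3121282588678), np.float64(266.95264593833934)) (np.float64(358.6399216706715), np.float64(210.13912105812673))
```

```bash
python3 -m pendant '[[[0.04,0.003,0,0,0,-4,1],[0.08,0.006,0,0,0,-8,1],[0.12,0.009,0.01,0,0,-12,1],[0.16,0.012,0.02,0,0,-16,1],[0.2,0.015,0.03,0,0,-22,1]]]' && python3 -c "
from h import *
go([.5695,.322,.12],[180,0,8.7])"
```

```text
time_s: 1.1
tcp_pos: [0.4413, 0.3639, 0.2149]
eef_rot: [-180.0, 0.0, 8.9]
contact_force: [-0.5, 1.4, -0.3]
gripper_width: 0.0876
gripper_force: 0.0
d [0.1202 0.0613 0.0949] rot [-0.01  0.01  0.2 ]
```

```bash
python3 -m pendant '[[[0.035,0.018,0.02,0,0,0,1],[0.07,0.036,0.045,0,0,0,1],[0.1,0.052,0.07,0,0,0,1],[0.12,0.061,0.095,0,0,0,1],[0.12,0.061,0.095,0,0,0,1]]]' && python3 - <<'E'
from h import *
go([.5695,.322,.03],[180,0,8.7])
b=cap('side','s1');a=cap('top','t1')
f=lambda im,x,y,w,h:cv2.resize(im[y:y+h,x:x+w],(390,390),interpolation=2)
cv2.imwrite('pics/c1.png',np.hstack([f(a,95,130,100,100),f(b,165,80,100,100)]))
E
```

```text
time_s: 1.6
tcp_pos: [0.568, 0.3198, 0.1151]
eef_rot: [179.8, 0.4, 8.5]
contact_force: [-0.2, -0.3, 0.4]
gripper_width: 0.0875
gripper_force: 0.0
d [ 0.0023 -0.0023  0.0851] rot [ 0.23  0.36 -0.18]
```

View pics/c1.png

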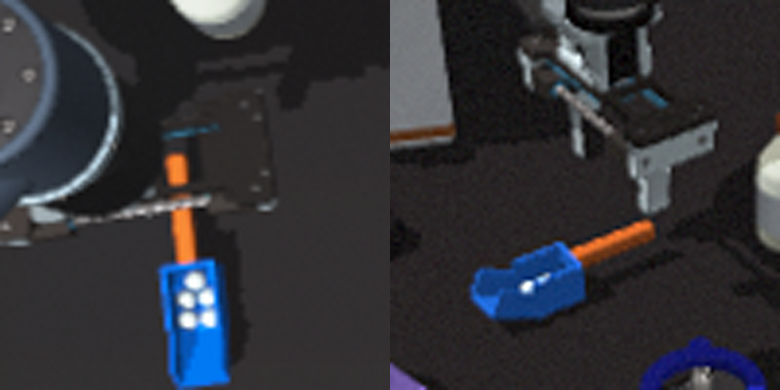

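The gripper (colours swapped in this crop) stands centred over the handle, with the balls still in the bowl. I'll descend and close.

```bash
python3 -m pendant '[[[0,0,0.025,0,0,0,1],[0.002,-0.002,0.05,0,0,0,1],[0.002,-0.002,0.075,0,0,0,1],[0.002,-0.002,0.085,0,0,0,1],[0.002,-0.002,0.085,0,0,0,1]]]' 30 && python3 -m pendant '[[[0,0,0,0,0,0,0.3],[0,0,0,0,0,0,-0.3],[0,0,0,0,0,0,-0.6],[0,0,0,0,0,0,-1],[0,0,0,0,0,0,-1]]]' && python3 -m pendant '[[[0,0,0,0,0,0,-1],[0,0,0,0,0,0,-1],[0,0,0,0,0,0,-1],[0,0,0,0,0,0,-1]]]'
```

```text
time_s: 2.2
tcp_pos: [0.5686, 0.3252, 0.0351]
eef_rot: [180.0, 0.1, 8.8]
contact_force: [-0.3, -1.2, 0.8]
gripper_width: 0.0873
gripper_force: 0.0
time_s: 2.7
tcp_pos: [0.5696, 0.3251, 0.0359]
eef_rot: [-180.0, -0.0, 8.7]
contact_force: [-1.3, -0.2, -0.4]
gripper_width: 0.0531
gripper_force: 0.0
time_s: 3.1
tcp_pos: [0.5694, 0.3249, 0.0353]
eef_rot: [180.0, 0.0, 8.7]
contact_force: [-0.2, -0.8, 0.5]
gripper_width: 0.021
gripper_force: 0.0
```

```bash
python3 -m pendant '[[[0,0.002,0.003,0,0,0,-0.5],[0,0.002,0.005,0,0,0,-0.5],[0,0.002,0.005,0,0,0,-1],[0,0.002,0.005,0,0,0,-1],[0,0.002,0.005,0,0,0,-1]]]' 30 && python3 -m pendant '[[[0,0,0,0,0,0,-1],[0,0,0,0,0,0,-1],[0,0,0,0,0,0,-1],[0,0,0,0,0,0,-1]]]'
```

```text
time_s: 3.6
tcp_pos: [0.5697, 0.3229, 0.0302]
eef_rot: [180.0, 0.0, 8.7]
contact_force: [0.2, 0.3, -0.7]
gripper_width: 0.0138
gripper_force: 30.0
time_s: 4.0
tcp_pos: [0.5697, 0.323, 0.0304]
eef_rot: [-180.0, 0.0, 8.7]
contact_force: [-0.4, -0.6, -1.1]
gripper_width: 0.0143
gripper_force: 30.0
```

Gripped at a width of 14 mm, which matches the handle. Now a gentle lift.

```bash
python3 -m pendant '[[[0,0,-0.01,0,0,0,-1],[0,0,-0.03,0,0,0,-1],[0,0,-0.05,0,0,0,-1],[0,0,-0.07,0,0,0,-1],[0,0,-0.09,0,0,0,-1]]]' 40 && python3 -m pendant '[[[0,0,-0.02,0,0,0,-1],[0,0,-0.04,0,0,0,-1],[0,0,-0.06,0,0,0,-1],[0,0,-0.08,0,0,0,-1],[0,0,-0.09,0,0,0,-1]]]' && python3 -m pendant '[[[0,0,-0.02,0,0,0,-1],[0,0,-0.04,0,0,0,-1],[0,0,-0.06,0,0,0,-1],[0,0,-0.07,0,0,0,-1],[0,0,-0.07,0,0,0,-1]]]' && python3 - <<'E'
from h import *
print(r.get_state()['joints'].round(1) if hasattr(r.get_state()['joints'],'round') else r.get_state()['joints'])
b=cap('side','s2');a=cap('top','t2')
f=lambda im,x,y,w,h:cv2.resize(im[y:y+h,x:x+w,::-1],(390,390),interpolation=2)
cv2.imwrite('pics/c2.png',np.hstack([f(a,75,130,130,130),f(b,145,50,130,130)]))
E
```

```text
time_s: 4.5
tcp_pos: [0.5698, 0.3231, 0.122]
eef_rot: [-180.0, -0.0, 8.7]
contact_force: [0.3, -0.2, -2.1]
gripper_width: 0.0138
gripper_force: 40.0
time_s: 5.0
tcp_pos: [0.5704, 0.3235, 0.2133]
eef_rot: [-179.9, -0.2, 8.7]
contact_force: [-0.2, 0.7, -2.0]
gripper_width: 0.0136
gripper_force: 40.0
time_s: 5.5
tcp_pos: [0.5702, 0.3233, 0.2818]
eef_rot: [-179.9, -0.1, 8.7]
contact_force: [-0.3, -0.9, -1.2]
gripper_width: 0.0139
gripper_force: 40.0
[ 46.6  17.5   1.1   0.  -73.4  52.1]
```

View pics/c2.png

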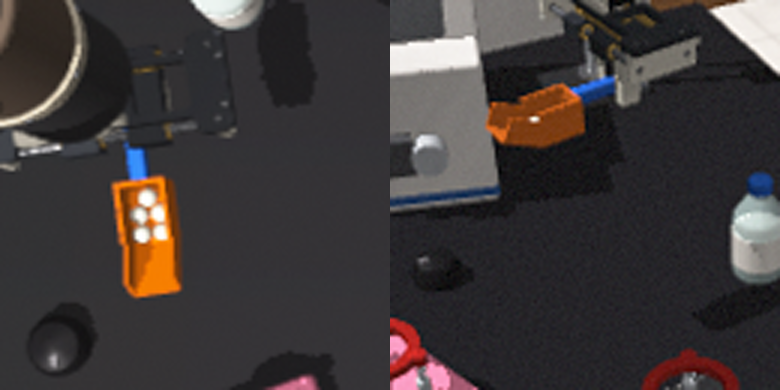

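All five balls sit in the lifted bowl at (148,215) in the crop. I'll carry it level to the flask side.

```bash
python3 -m pendant '[[[-0.001,0.015,0,0,0,0,-1],[-0.003,0.045,0,0,0,0,-1],[-0.006,0.08,0,0,0,0,-1],[-0.009,0.115,0,0,0,0,-1],[-0.011,0.15,0,0,0,0,-1]]]' >/dev/null && python3 -m pendant '[[[-0.003,0.035,0,0,0,0,-1],[-0.005,0.07,0,0,0,0,-1],[-0.008,0.105,0,0,0,0,-1],[-0.01,0.14,0,0,0,0,-1],[-0.013,0.175,0,0,0,0,-1]]]' >/dev/null && python3 -m pendant '[[[-0.003,0.035,0,0,0,0,-1],[-0.005,0.07,0,0,0,0,-1],[-0.008,0.105,0,0,0,0,-1],[-0.01,0.14,0,0,0,0,-1],[-0.013,0.175,0,0,0,0,-1]]]' >/dev/null && python3 -m pendant '[[[-0.003,0.035,0,0,0,0,-1],[-0.005,0.07,0,0,0,0,-1],[-0.008,0.105,0,0,0,0,-1],[-0.01,0.14,0,0,0,0,-1],[-0.012,0.165,0,0,0,0,-1]]]' && python3 -m pendant '[[[0,0.015,0,0,0,2,-1],[0,0.018,0,0,0,7,-1],[0,0.018,0,0,0,13,-1],[0,0.018,0,0,0,20,-1],[0,0.018,0,0,0,25.7,-1]]]' && python3 - <<'E'
from h import *
print(r.get_state()['joints'])
go([.625,-.361,.16],[180,0,-17])
E
```

```text
time_s: 7.6
tcp_pos: [0.621, -0.3441, 0.2786]
eef_rot: [-179.9, 0.1, 8.6]
contact_force: [0.8, 0.7, -2.0]
gripper_width: 0.0138
gripper_force: 40.0
time_s: 8.1
tcp_pos: [0.6244, -0.3593, 0.2794]
eef_rot: [-180.0, 0.1, -17.3]
contact_force: [-0.2, 0.1, -0.9]
gripper_width: 0.014
gripper_force: 40.0
[-1.44877296e+01  2.39832081e+01  1.02860213e+01 -2.01597781e-02
 -7.63873981e+01  8.71474863e+01]
d [0.0013 0.0015 0.1194] rot [-0.02  0.09 -0.35]
```

```bash
python3 -m pendant '[[[0,0,0.02,0,0,0,-1],[0,0,0.045,0,0,0,-1],[0,0,0.07,0,0,0,-1],[0,0.001,0.095,0,0,0,-1],[0.001,0.001,0.114,0,0,0,-1]]]' >/dev/null && python3 -m pendant '[[[0,0,0,0,0,0,-1],[0,0,0,0,0,0,-1]]]' && python3 - <<'E'
from h import *
b=cap('side','s3');a=cap('top','t3')
f=lambda im,x,y,w,h:cv2.resize(im[y:y+h,x:x+w,::-1],(400,400),interpolation=2)
cv2.imwrite('pics/c3.png',np.hstack([f(a,320,160,80,80),f(b,250,200,100,100)]))
s=r.get_state();R0=Ro.from_euler('xyz',s['eef_rot'],degrees=True)
L=s['tcp_pos']+R0.apply([-.147,0,.006]);print(L,proj('top',L),proj('side',L))
E
```

```text
time_s: 8.8
tcp_pos: [0.6253, -0.3607, 0.1663]
eef_rot: [180.0, 0.1, -17.0]
contact_force: [-0.6, -1.1, -0.4]
gripper_width: 0.0138
gripper_force: 40.0
[ 0.48556742 -0.31808542  0.16156553] (np.float64(364.41262844150515), np.float64(204.05195796359314)) (np.float64(301.78164949901014), np.float64(253.58254353983932))
```

View pics/c3.png

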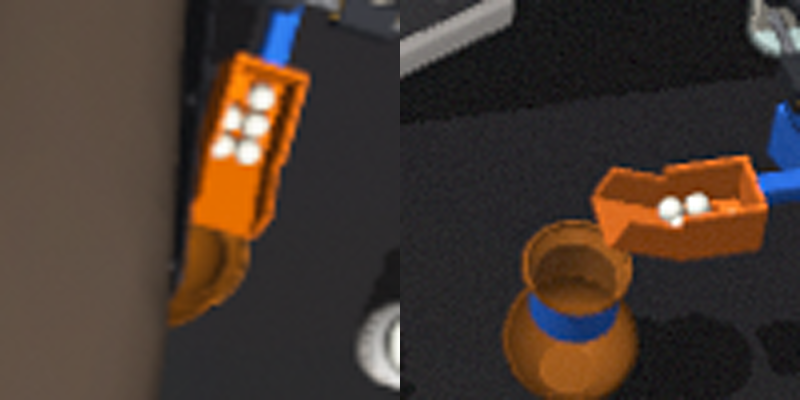

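```bash
python3 - <<'E'
from h import *
import itertools
t=np.linspace(0,6.283,120)
prof=[(.018,0),(.033,.012),(.043,.038),(.033,.062),(.0275,.075),(.0275,.1),(.033,.116)]
# sphere-ish belly
prof+= [(.043*np.cos(p),.038+.040*np.sin(p)) for p in np.linspace(-1.1,.8,20)]
def box(n,x,y):
    P=np.array([proj(n,[x+q*np.cos(a),y+q*np.sin(a),z]) for q,z in prof for a in t]);return P.min(0).round(1),P.max(0).round(1)
for x,y in((.471,-.314),(.473,-.311),(.474,-.312)): print(x,y,box('top',x,y),box('side',x,y))
E
```

```text
Traceback (most recent call last):
  File "h.py", line 11, in proj
    p=r.camera_params(n); c=np.array(p['R'])@np.array(X)+np.array(p['t'])
ValueError: time passes only in moves, steps and waits
```

```bash
sed -i 's/^from plant import r$/from plant import r\nfrom functools import lru_cache\n@lru_cache(None)\ndef cp(n): return r.camera_params(n)/; s/p=r.camera_params(n)/p=cp(n)/' h.py; python3 - <<'E'
from h import *
t=np.linspace(0,6.283,120)
prof=[(.018,0),(.033,.116),(.0275,.1)]+[(.043*np.cos(p),.038+.040*np.sin(p)) for p in np.linspace(-1.1,.8,20)]
def box(n,x,y):
    P=np.array([proj(n,[x+q*np.cos(a),y+q*np.sin(a),z]) for q,z in prof for a in t]);return P.min(0).round(1),P.max(0).round(1)
for x,y in((.471,-.314),(.474,-.311)): print(x,y,box('top',x,y),box('side',x,y))
E
```

```text
0.471 -0.314 (array([337.7, 197. ]), array([370.4, 225.6])) (array([275.5, 255.5]), array([309.8, 302.5]))
0.474 -0.311 (array([336.7, 196. ]), array([369.3, 224.6])) (array([276. , 254.1]), array([310.2, 301.1]))
```

Flask position (0.471, -0.314) fits both silhouettes, and in the side view the lip at (301,254) is just over the rim. Tilting now, pivoting about the lip.

```bash
python3 -m pendant '[[[-0.0011,0,-0.0058,0,5,0,-1],[-0.0033,0,-0.0114,0,10,0,-1],[-0.0066,0,-0.0168,0,15,0,-1],[-0.0109,0,-0.0189,0,20,0,-1],[-0.0109,0,-0.0169,0,20,0,-1]]]' && python3 -c "
from h import *
s=r.get_state();R0=Ro.from_euler('xyz',s['eef_rot'],degrees=True)
print('lip',s['tcp_pos']+R0.apply([-.147,0,.006]),s['joints'])"
```

```text
time_s: 9.4
tcp_pos: [0.6129, -0.357, 0.1854]
eef_rot: [-180.0, -20.2, -17.0]
contact_force: [-0.4, -0.0, -1.2]
gripper_width: 0.0137
gripper_force: 40.0
lip [ 0.4830208  -0.31717984  0.12892038] [-14.00760461  16.31315238 -17.57307985   1.71296637 -35.9195187
  85.77089321]
```

```bash
python3 -m pendant '[[[0.0026,0,-0.0064,0,2.5,0,-1],[0.0019,0,-0.0128,0,5,0,-1],[0.001,0,-0.0191,0,7.5,0,-1],[-0.0003,0,-0.0254,0,10,0,-1],[-0.0018,0,-0.0317,0,12.5,0,-1]]]' && python3 -c "
from h import *
s=r.get_state();R0=Ro.from_euler('xyz',s['eef_rot'],degrees=True)
print('lip',s['tcp_pos']+R0.apply([-.147,0,.006]),s['joints'])"
```

```text
time_s: 9.9
tcp_pos: [0.6038, -0.3541, 0.2143]
eef_rot: [180.0, -32.7, -17.0]
contact_force: [0.3, -0.2, -0.9]
gripper_width: 0.0137
gripper_force: 40.0
lip [ 0.48854917 -0.31893334  0.12992866] [-13.58651082   9.82712969 -28.8537931    5.71338529 -18.78161582
  81.73628657]
```

```bash
python3 -m pendant '[[[-0.0009,0,-0.006,0,2,0,-1],[-0.0018,0,-0.0102,0,4,0,-1],[-0.0023,0,-0.0128,0,5,0,-1],[-0.0023,0,-0.0128,0,5,0,-1],[-0.0023,0,-0.0128,0,5,0,-1]]]' && python3 - <<'E'
from h import *
s=r.get_state();R0=Ro.from_euler('xyz',s['eef_rot'],degrees=True)
print('lip',s['tcp_pos']+R0.apply([-.147,0,.006]),s['joints'])
b=cap('side','s4');a=cap('top','t4')
f=lambda im,x,y,w,h:cv2.resize(im[y:y+h,x:x+w,::-1],(400,400),interpolation=2)
cv2.imwrite('pics/c4.png',np.hstack([f(a,320,160,80,80),f(b,250,200,100,100)]))
E
```

```text
time_s: 10.4
tcp_pos: [0.5952, -0.3516, 0.2231]
eef_rot: [180.0, -37.5, -17.0]
contact_force: [-0.2, 0.0, -1.2]
gripper_width: 0.0135
gripper_force: 40.0
lip [ 0.4872445  -0.31870277  0.12881181] [-13.74512994   7.38434051 -35.64622386  11.91239545  -9.68157598
  75.69976682]
```

View pics/c4.png

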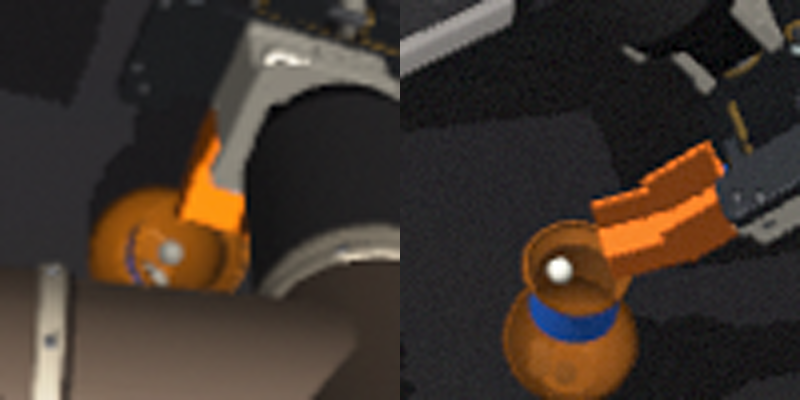

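The scoop's ramp looks empty. White balls are in the flask mouth at side (160,268) and top (170,252) in the crop. I'll wait for them to settle and recheck.

```bash
python3 -m pendant '[[[0,0,0,0,1,0,-1],[0,0,0,0,2,0,-1],[0,0,0,0,2,0,-1],[0,0,0,0,2,0,-1],[0,0,0,0,2,0,-1]]]' && python3 - <<'E'
from h import *
b=cap('side','s5');a=cap('top','t5')
f=lambda im,x,y,w,h:cv2.resize(im[y:y+h,x:x+w,::-1],(400,400),interpolation=2)
cv2.imwrite('pics/c5.png',np.hstack([f(a,320,180,50,50),f(b,260,215,80,80)]))
E
```

```text
time_s: 11.0
tcp_pos: [0.595, -0.3524, 0.2229]
eef_rot: [-179.9, -39.5, -17.0]
contact_force: [0.2, -1.1, -0.9]
gripper_width: 0.0137
gripper_force: 40.0
```

View pics/c5.png

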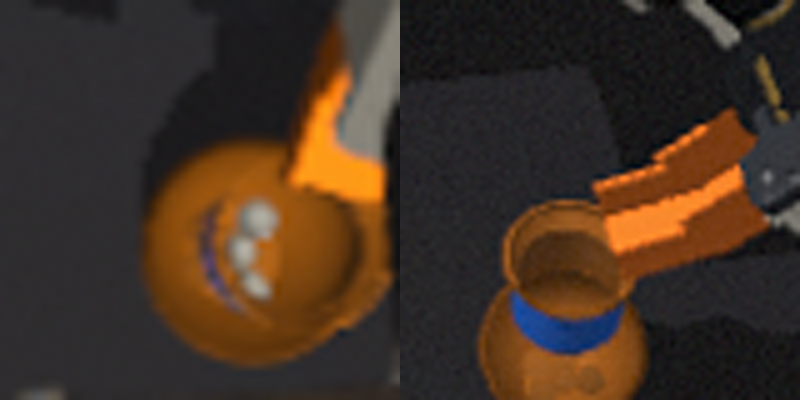

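Three balls show in the flask's floor at (250,250) in the top crop, with dark shapes in the belly in the side view. None are outside. I'll back up and level the scoop to check that it's empty.

```bash
python3 -m pendant '[[[0.016,0,-0.019,0,0,0,-1],[0.032,0,-0.038,0,0,0,-1],[0.048,0,-0.057,0,0,0,-1],[0.064,0,-0.076,0,0,0,-1],[0.076,0,-0.093,0,0,0,-1]]]' >/dev/null && python3 -m pendant '[[[0,0,0,0,-8,0,-1],[0,0,0,0,-16,0,-1],[0,0,0,0,-24,0,-1],[0,0,0,0,-32,0,-1],[0,0,0,0,-39.5,0,-1]]]' && python3 - <<'E'
from h import *
print(r.get_state()['joints']);go([.5704,.3233,.28],[180,0,8.7])
b=cap('side','s6');a=cap('top','t6')
f=lambda im,x,y,w,h:cv2.resize(im[y:y+h,x:x+w,::-1],(400,400),interpolation=2)
cv2.imwrite('pics/c6.png',np.hstack([f(a,320,150,90,90),f(b,260,195,110,110)]))
E
```

```text
time_s: 12.1
tcp_pos: [0.595, -0.3512, 0.3442]
eef_rot: [-179.8, 0.2, -16.8]
contact_force: [0.4, -0.8, -1.3]
gripper_width: 0.0138
gripper_force: 40.0
[-14.52992569  19.99644984  12.5447788   -0.17844476 -82.7518222
  87.72766353]
d [-0.2185 -0.6383  0.0669] rot [ -0.21   0.17 -25.53]
```

View pics/c6.png

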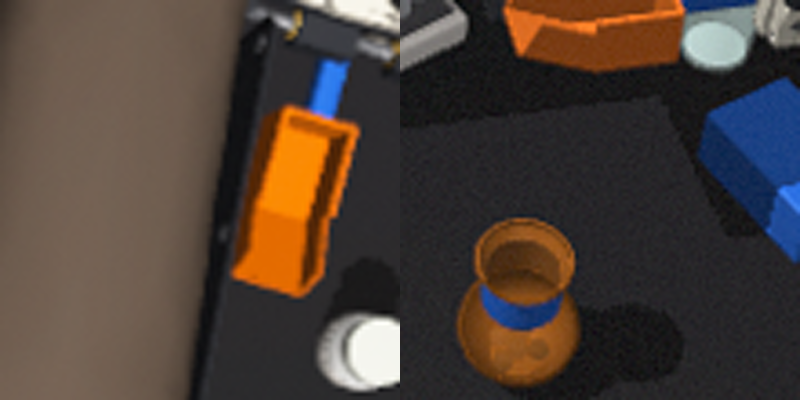

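The scoop is empty at (300,200) in the top crop and nothing has spilled. I'll return the scoop to its original spot.

```bash
python3 -m pendant '[[[-0.01,-0.03,0.004,0,0,0,-1],[-0.025,-0.073,0.008,0,0,0,-1],[-0.041,-0.12,0.012,0,0,0,-1],[-0.057,-0.167,0.016,0,0,0,-1],[-0.073,-0.213,0.02,0,0,0,-1]]]' >/dev/null && python3 -m pendant '[[[-0.016,-0.046,0.004,0,0,0,-1],[-0.032,-0.092,0.008,0,0,0,-1],[-0.048,-0.139,0.012,0,0,0,-1],[-0.064,-0.186,0.016,0,0,0,-1],[-0.08,-0.233,0.02,0,0,0,-1]]]' >/dev/null && python3 -m pendant '[[[-0.016,-0.046,0.004,0,0,-5,-1],[-0.032,-0.092,0.01,0,0,-10,-1],[-0.046,-0.139,0.02,0,0,-15,-1],[-0.06,-0.175,0.025,0,0,-20,-1],[-0.065,-0.192,0.027,0,0,-25.5,-1]]]' >/dev/null&& python3 -m pendant '[[[0,0,0,0,0,0,-1],[0,0,0,0,0,0,-1]]]' && python3 -c "
from h import *
go([.5697,.323,.03],[180,0,8.7])"
```

```text
time_s: 13.9
tcp_pos: [0.5708, 0.3225, 0.2765]
eef_rot: [-179.8, -0.0, 8.6]
contact_force: [0.2, -0.8, -0.4]
gripper_width: 0.0134
gripper_force: 40.0
d [-0.0011  0.      0.2465] rot [-0.15 -0.01 -0.13]
```

```bash
python3 -m pendant '[[[0,0,0.03,0,0,0,-1],[0,0,0.07,0,0,0,-1],[0,0,0.11,0,0,0,-1],[0,0,0.15,0,0,0,-1],[0,0,0.18,0,0,0,-1]]]' >/dev/null && python3 -m pendant '[[[0,0,0.02,0,0,0,-1],[0,0,0.035,0,0,0,-1],[0,0,0.048,0,0,0,-1],[0,0,0.057,0,0,0,-1],[0,0,0.062,0,0,0,-1]]]' && python3 -m pendant '[[[0,0,0.002,0,0,0,-1],[0,0,0.004,0,0,0,-1],[0,0,0.004,0,0,0,-1]]]'
```

```text
time_s: 14.9
tcp_pos: [0.5714, 0.3222, 0.0343]
eef_rot: [-179.9, -0.0, 8.5]
contact_force: [-0.3, -0.1, -1.2]
gripper_width: 0.0136
gripper_force: 40.0
time_s: 15.2
tcp_pos: [0.5713, 0.3226, 0.0308]
eef_rot: [-179.9, -0.0, 8.6]
contact_force: [0.1, 0.8, -0.8]
gripper_width: 0.0135
gripper_force: 40.0
```

```bash
python3 -m pendant '[[[0,0,0.001,0,0,0,-1],[0,0,0.001,0,0,0,-0.6],[0,0,0.001,0,0,0,-0.4],[0,0,0.001,0,0,0,0],[0,0,0.001,0,0,0,0]]]' 5 && python3 -m pendant '[[[0,0,0,0,0,0,0],[0,0,0,0,0,0,0.2],[0,0,-0.02,0,0,0,0.4],[0,0,-0.05,0,0,0,1],[0,0,-0.09,0,0,0,1]]]' && python3 -m pendant '[[[0,0,-0.04,0,0,0,1],[0,0,-0.08,0,0,0,1],[0,0,-0.12,0,0,0,1],[0,0,-0.16,0,0,0,1],[0,0,-0.16,0,0,0,1]]]' && python3 - <<'E'
from h import *
go([.471,-.314,.28],[180,0,0])
b=cap('side','s7');a=cap('top','t7')
f=lambda im,x,y,w,h:cv2.resize(im[y:y+h,x:x+w,::-1],(400,400),interpolation=2)
cv2.imwrite('pics/c7.png',np.hstack([f(a,95,150,90,90),f(b,165,100,80,80)]))
E
```

```text
time_s: 15.7
tcp_pos: [0.5712, 0.3224, 0.0295]
eef_rot: [-179.9, 0.0, 8.6]
contact_force: [0.1, 0.0, -0.1]
gripper_width: 0.0356
gripper_force: 0.0
time_s: 16.2
tcp_pos: [0.5702, 0.3214, 0.1186]
eef_rot: [180.0, 0.2, 8.6]
contact_force: [1.3, 1.4, 0.2]
gripper_width: 0.0704
gripper_force: 0.0
time_s: 16.7
tcp_pos: [0.5735, 0.3233, 0.2867]
eef_rot: [-179.6, -0.5, 8.6]
contact_force: [0.3, -0.5, 1.0]
gripper_width: 0.0873
gripper_force: 0.0
d [-0.1968  0.6148  0.001 ] rot [-0.39 -0.51  8.61]
```

View pics/c7.png

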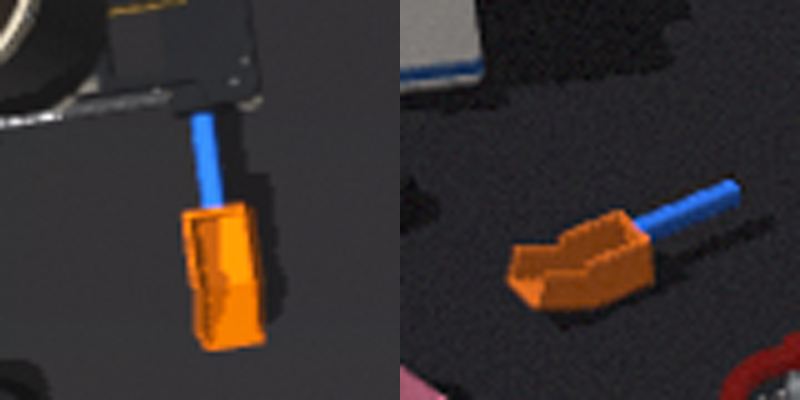

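The scoop stands upright and free at (225,280) in the top crop. On to the flask.

```bash
python3 -m pendant '[[[-0.01,0.03,0,0,0,0,1],[-0.025,0.075,0,0,0,2,1],[-0.04,0.12,0,0,0,4,1],[-0.055,0.165,0,0,0,6,1],[-0.067,0.21,0,0,0,8.6,1]]]' >/dev/null && python3 -c "
from h import *
go([.471,-.314,.28],[180,0,0])"
```

```text
d [-0.0632  0.4166 -0.0023] rot [-0.02  0.15 -0.09]
```

```bash
python3 -m pendant '[[[-0.007,0.045,0,0,0,0,1],[-0.014,0.09,0,0,0,0,1],[-0.021,0.135,0,0,0,0,1],[-0.028,0.18,0,0,0,0,1],[-0.034,0.225,0,0,0,0,1]]]' >/dev/null && python3 -m pendant '[[[-0.007,0.045,0,0,0,0,1],[-0.014,0.09,0,0,0,0,1],[-0.021,0.135,0.02,0,0,0,1],[-0.028,0.18,0.05,0,0,0,1],[-0.029,0.192,0.08,0,0,0,1]]]' >/dev/null && python3 -m pendant '[[[0,0,0,0,0,0,1],[0,0,0,0,0,0,1]]]' && python3 -c "
from h import *
go([.471,-.314,.092],[180,0,0])"
```

```text
time_s: 18.5
tcp_pos: [0.4722, -0.3126, 0.1973]
eef_rot: [-179.9, 0.2, -0.1]
contact_force: [0.1, -0.6, 0.9]
gripper_width: 0.0874
gripper_force: 0.0
d [-0.0007  0.0016  0.1053] rot [-0.12  0.22 -0.09]
```

```bash
python3 -m pendant '[[[-0.001,0.001,0.025,0,0,0,1],[-0.001,0.002,0.05,0,0,0,1],[-0.001,0.002,0.075,0,0,0,1],[-0.001,0.002,0.095,0,0,0,1],[-0.001,0.002,0.105,0,0,0,1]]]' 20 && python3 -m pendant '[[[0,0,0,0,0,0,0.7],[0,0,0,0,0,0,0.5],[0,0,0,0,0,0,0.3],[0,0,0,0,0,0,0.2],[0,0,0,0,0,0,0.1]]]' && python3 -m pendant '[[[0,0,0,0,0,0,0],[0,0,0,0,0,0,-0.2],[0,0,0,0,0,0,-1],[0,0,0,0,0,0,-1],[0,0,0,0,0,0,-1]]]' 50
```

```text
time_s: 19.0
tcp_pos: [0.4725, -0.3133, 0.0933]
eef_rot: [-179.9, 0.0, 0.1]
contact_force: [0.3, 0.8, 0.9]
gripper_width: 0.0876
gripper_force: 0.0
time_s: 19.5
tcp_pos: [0.473, -0.3145, 0.0949]
eef_rot: [-180.0, -0.1, -0.0]
contact_force: [-0.5, 2.2, 6.4]
gripper_width: 0.0656
gripper_force: 20.0
time_s: 20.0
tcp_pos: [0.473, -0.3145, 0.095]
eef_rot: [-180.0, -0.1, -0.0]
contact_force: [-0.4, 2.6, 6.9]
gripper_width: 0.0642
gripper_force: 50.0
```

The 64 mm width is wrong for the 54 mm sleeve. I'll open the fingers and re-measure the flask.

```bash
python3 -m pendant '[[[0,0,0,0,0,0,-1],[0,0,0,0,0,0,0.6],[0,0,0,0,0,0,1],[0,0,0,0,0,0,1],[0,0,0,0,0,0,1]]]' 20 && python3 - <<'E'
from h import *
s=r.get_state();print(s['tcp_pos'],s['gripper_width'])
cap('side','s8')
for n in('side0','s3','s6','s8'):
    h=cv2.cvtColor(cv2.imread(f'pics/{n}.png'),cv2.COLOR_BGR2HSV)
    for nm,lo,hi in(('amb',[3,120,40],[18,255,255]),('blue',[100,150,60],[125,255,255])):
        m=cv2.inRange(h,np.array(lo),np.array(hi));k=np.zeros_like(m);k[242:315,260:325]=m[242:315,260:325]
        print(n,nm,[(cv2.boundingRect(c),cv2.contourArea(c)) for c in cv2.findContours(k,0,2)[0] if cv2.contourArea(c)>15])
t=np.linspace(0,6.283,60)
for q,z in((.0275,.071),(.0275,.104),(.033,.116)):
    P=np.array([proj('side',[.471+q*np.cos(a),-.314+q*np.sin(a),z]) for a in t]);print(z,P.min(0).round(1),P.max(0).round(1))
E
```

```text
time_s: 20.5
tcp_pos: [0.4719, -0.3144, 0.0935]
eef_rot: [-179.9, 0.0, -0.0]
contact_force: [-0.7, 0.3, 0.0]
gripper_width: 0.0858
gripper_force: 0.0
[ 0.47190325 -0.31437165  0.09351889] 0.08580200677442547
side0 amb [((275, 255, 35, 47), 1190.0)]
side0 blue [((283, 274, 21, 11), 83.5)]
s3 amb [((275, 242, 50, 60), 1619.5)]
s3 blue [((283, 274, 21, 11), 82.5)]
s6 amb [((275, 255, 35, 47), 1190.5)]
s6 blue [((283, 274, 21, 12), 85.5)]
s8 amb [((275, 261, 30, 41), 432.5), ((297, 258, 11, 13), 78.5), ((285, 256, 13, 18), 31.0)]
s8 blue [((283, 274, 11, 11), 42.0)]
0.071 [282.1 268.4] [304.5 287. ]
0.104 [282.7 260.3] [305.5 279. ]
0.116 [280.6 255.5] [308.2 278. ]
```

The flask hasn't moved and is centred. The upward push of 6.4 N suggests the fingertips met the shoulder, so I'll retry about 6 mm higher.

```bash
python3 -m pendant '[[[0,0,-0.003,0,0,0,1],[0,0,-0.006,0,0,0,1],[0,0,-0.006,0,0,0,0.6],[0,0,-0.006,0,0,0,0.4],[0,0,-0.006,0,0,0,0.3]]]' 8 && python3 -m pendant '[[[0,0,0,0,0,0,0.25],[0,0,0,0,0,0,0.2],[0,0,0,0,0,0,0.15],[0,0,0,0,0,0,0.15]]]' && python3 -m pendant '[[[0,0,0,0,0,0,0.1],[0,0,0,0,0,0,0],[0,0,0,0,0,0,-1],[0,0,0,0,0,0,-1]]]' && python3 -c "
from h import *
print(r.get_state()['moment'])"
```

```text
time_s: 21.05
tcp_pos: [0.4721, -0.3143, 0.0996]
eef_rot: [-179.9, 0.0, -0.0]
contact_force: [-0.4, 0.8, 0.6]
gripper_width: 0.0689
gripper_force: 0.3
time_s: 21.45
tcp_pos: [0.4721, -0.3143, 0.0996]
eef_rot: [-179.9, 0.0, -0.0]
contact_force: [0.1, 1.5, 1.4]
gripper_width: 0.0658
gripper_force: 8.0
time_s: 21.85
tcp_pos: [0.4721, -0.3143, 0.0996]
eef_rot: [-179.9, 0.0, -0.0]
contact_force: [-0.4, 0.6, 0.2]
gripper_width: 0.0658
gripper_force: 8.0
[ 0.39059309  0.01379196 -0.04770273]
```

Now it closes on the rim (66 mm). I'll compare the camera view of the finger with its predicted tip to see where the fingertip really is.

```bash
python3 - <<'E'
from h import *
cap('side','s9')
for nm,w,tz in(('s8',.0858,.0745),('s9',.0658,.0806)):
    d=cv2.absdiff(cv2.imread(f'pics/{nm}.png'),cv2.imread('pics/s6.png')).max(2)
    m=(d>40).astype(np.uint8);
    print(nm,'lowest changed row per col',{c:int(np.nonzero(m[:320,c])[0].max(initial=0)) for c in range(270,330,3)})
    for sy in(-1,1):
      for off in(0,.0215):
        print(sy,off,[np.round(proj('side',[.472+dx,-.3143+sy*(w/2+off),tz]),1) for dx in(-.0095,.0095)])
E
```

```text
s8 lowest changed row per col {270: 226, 273: 249, 276: 251, 279: 262, 282: 259, 285: 264, 288: 268, 291: 273, 294: 284, 297: 289, 300: 294, 303: 295, 306: 294, 309: 293, 312: 290, 315: 289, 318: 288, 321: 286, 324: 285, 327: 284}
-1 0 [array([299.5, 291.4]), array([306.3, 288.4])]
-1 0.0215 [array([304.3, 298.4]), array([311.1, 295.3])]
1 0 [array([281.9, 265.3]), array([288.4, 262.6])]
1 0.0215 [array([277.7, 259.2]), array([284.2, 256.5])]
s9 lowest changed row per col {270: 237, 273: 236, 276: 250, 279: 253, 282: 273, 285: 262, 288: 277, 291: 277, 294: 286, 297: 285, 300: 293, 303: 293, 306: 291, 309: 290, 312: 289, 315: 288, 318: 286, 321: 284, 324: 283, 327: 282}
-1 0 [array([297.5, 286.8]), array([304.3, 283.8])]
-1 0.0215 [array([302.2, 293.7]), array([309.1, 290.6])]
1 0 [array([283.9, 266.8]), array([290.5, 264. ])]
1 0.0215 [array([279.7, 260.6]), array([286.2, 257.8])]
```

The fingertip is where expected, so the pads' upper end is catching the flared rim. I'll go lower, to TCP 0.090, and close lightly.

```bash
python3 -m pendant '[[[0,0,0,0,0,0,0.6],[0,0,0,0,0,0,1],[0,0,0.005,0,0,0,1],[0,0,0.009,0,0,0,1],[0,0,0.0095,0,0,0,1]]]' 8 && python3 -m pendant '[[[0,0,0,0,0,0,1],[0,0,0,0,0,0,0.6],[0,0,0,0,0,0,0.4],[0,0,0,0,0,0,0.2],[0,0,0,0,0,0,0.2]]]' && python3 -m pendant '[[[0,0,0,0,0,0,0.1],[0,0,0,0,0,0,0.1],[0,0,0,0,0,0,0.1],[0,0,0,0,0,0,0.1]]]'
```

```text
time_s: 22.4
tcp_pos: [0.4715, -0.3142, 0.0893]
eef_rot: [-179.9, 0.1, -0.0]
contact_force: [0.1, 0.6, -0.5]
gripper_width: 0.0873
gripper_force: 0.0
time_s: 22.9
tcp_pos: [0.4722, -0.3143, 0.0903]
eef_rot: [-179.9, 0.0, -0.0]
contact_force: [0.2, -0.2, 0.4]
gripper_width: 0.066
gripper_force: 8.0
time_s: 23.3
tcp_pos: [0.4722, -0.3143, 0.0903]
eef_rot: [-179.9, 0.0, -0.0]
contact_force: [-0.2, 1.1, 2.0]
gripper_width: 0.0662
gripper_force: 8.0
```

```bash
python3 -m pendant '[[[0,0,0,0,0,0,0.6],[0,0,0,0,0,0,1],[0,0,0.003,0,0,0,1],[0,0,0.0055,0,0,0,1],[0,0,0.0055,0,0,0,1]]]' 8 && python3 -m pendant '[[[0,0,0,0,0,0,0.6],[0,0,0,0,0,0,0.4],[0,0,0,0,0,0,0.2],[0,0,0,0,0,0,0.2],[0,0,0,0,0,0,0.1]]]' && python3 -m pendant '[[[0,0,0,0,0,0,0.1],[0,0,0,0,0,0,0.1],[0,0,0,0,0,0,0.1],[0,0,0,0,0,0,0.1]]]'
```

```text
time_s: 23.8
tcp_pos: [0.4717, -0.3142, 0.084]
eef_rot: [-179.9, 0.1, -0.0]
contact_force: [-0.4, -0.4, 0.5]
gripper_width: 0.0873
gripper_force: 0.0
time_s: 24.3
tcp_pos: [0.4721, -0.3143, 0.0847]
eef_rot: [-179.9, 0.0, -0.0]
contact_force: [0.4, -0.6, -0.8]
gripper_width: 0.0652
gripper_force: 9.3
time_s: 24.7
tcp_pos: [0.4721, -0.3143, 0.0846]
eef_rot: [-179.9, 0.0, -0.0]
contact_force: [0.4, -1.4, -1.0]
gripper_width: 0.0652
gripper_force: 9.3
```

The width stays at the 66 mm rim at every height, so the flat fingers always meet the rim first. I'll grip firmly with the rim well inside the pads.

```bash
python3 -m pendant '[[[0,0,0,0,0,0,0.6],[0,0,0,0,0,0,1],[0,0,-0.01,0,0,0,1],[0,0,-0.02,0,0,0,1],[0,0,-0.022,0,0,0,1]]]' 8 && python3 -m pendant '[[[0,0,0,0,0,0,0.8],[0,0,0,0,0,0,0.6],[0,0,0,0,0,0,0.4],[0,0,0,0,0,0,0.2],[0,0,0,0,0,0,0]]]' && python3 -m pendant '[[[0,0,0,0,0,0,-0.3],[0,0,0,0,0,0,-0.5],[0,0,0,0,0,0,-1],[0,0,0,0,0,0,-1],[0,0,0,0,0,0,-1]]]' 45
```

```text
time_s: 25.2
tcp_pos: [0.4732, -0.3148, 0.1087]
eef_rot: [-180.0, -0.1, -0.0]
contact_force: [0.2, -0.2, -0.7]
gripper_width: 0.0873
gripper_force: 0.0
time_s: 25.7
tcp_pos: [0.472, -0.3142, 0.1064]
eef_rot: [-179.9, 0.0, -0.0]
contact_force: [1.0, 0.9, 0.0]
gripper_width: 0.066
gripper_force: 8.0
time_s: 26.2
tcp_pos: [0.4719, -0.3143, 0.1065]
eef_rot: [-179.9, 0.0, -0.0]
contact_force: [-0.3, -0.6, -2.7]
gripper_width: 0.0642
gripper_force: 45.0
```

```bash
python3 -m pendant '[[[0,0,-0.006,0,0,0,-1],[0,0,-0.015,0,0,0,-1],[0,0,-0.027,0,0,0,-1],[0,0,-0.04,0,0,0,-1],[0,0,-0.055,0,0,0,-1]]]' && python3 -m pendant '[[[0,0,-0.02,0,0,0,-1],[0,0,-0.042,0,0,0,-1],[0,0,-0.065,0,0,0,-1],[0,0,-0.085,0,0,0,-1],[0,0,-0.1,0,0,0,-1]]]' && python3 - <<'E'
from h import *
s=r.get_state();c=s['tcp_pos'];print(c,s['contact_force'],s['moment'])
for n in('side','top'):
    h=cv2.cvtColor(cap(n,'l_'+n)[:,:,::-1].copy(),cv2.COLOR_BGR2HSV)
    u,v=map(int,proj(n,[c[0],c[1],c[2]-.07]));
    for nm,lo,hi in(('amb',[3,120,40],[18,255,255]),('blue',[100,150,60],[125,255,255])):
        m=cv2.inRange(h,np.array(lo),np.array(hi));k=np.zeros_like(m);k[v-45:v+45,u-40:u+40]=m[v-45:v+45,u-40:u+40]
        print(n,nm,[(cv2.boundingRect(q),cv2.contourArea(q)) for q in cv2.findContours(k,0,2)[0] if cv2.contourArea(q)>15])
    f=c[2]-.1065
    P=np.array([proj(n,[c[0]-.001+.043*np.cos(p)*np.cos(a),c[1]+.043*np.cos(p)*np.sin(a),f+.038+.04*np.sin(p)]) for p in np.linspace(-1.1,.6,15) for a in np.linspace(0,6.28,60)])
    print('belly pred',P.min(0),P.max(0))
E
```

```text
time_s: 26.7
tcp_pos: [0.4722, -0.3145, 0.1631]
eef_rot: [-179.9, -0.0, -0.0]
contact_force: [-0.5, 0.3, -2.9]
gripper_width: 0.0646
gripper_force: 45.0
time_s: 27.2
tcp_pos: [0.4724, -0.3147, 0.2646]
eef_rot: [-180.0, -0.1, -0.0]
contact_force: [-0.1, 0.2, -2.6]
gripper_width: 0.0647
gripper_force: 45.0
[ 0.47240948 -0.31474283  0.26460642] [-0.07451946  0.2129603  -2.64874916] [-0.0842495  -0.07868461 -0.02082213]
side amb [((278, 231, 38, 32), 582.0), ((283, 214, 18, 22), 148.0), ((293, 211, 9, 7), 23.5)]
side blue [((286, 231, 17, 13), 95.5)]
belly pred [277.75108275 226.91342217] [315.83787296 264.0289145 ]
top amb [((360, 219, 15, 6), 17.5)]
top blue []
belly pred [350.34539948 192.49794859] [383.38310956 224.74104108]
```

The flask is carried upright: its belly bounds match the prediction and the load is 2.6 N. Moving over the ring.

```bash
python3 -m pendant '[[[0.002,-0.02,0,0,0,0,-1],[0.006,-0.055,0,0,0,0,-1],[0.011,-0.095,0,0,0,0,-1],[0.016,-0.135,0,0,0,0,-1],[0.02,-0.175,0,0,0,0,-1]]]' >/dev/null && python3 -m pendant '[[[0.005,-0.04,0,0,0,0,-1],[0.01,-0.08,0,0,0,0,-1],[0.015,-0.12,0,0,0,0,-1],[0.019,-0.155,0,0,0,0,-1],[0.021,-0.175,0,0,0,0,-1]]]' >/dev/null && python3 -m pendant '[[[0.001,-0.006,0.01,0,0,0,-1],[0.001,-0.01,0.03,0,0,0,-1],[0.001,-0.01,0.045,0,0,0,-1],[0.001,-0.01,0.045,0,0,0,-1]]]' && python3 - <<'E'
from h import *
go([.5145,.045,.1855],[180,0,0])
c=r.get_state()['tcp_pos'];n='side'
h=cv2.cvtColor(cap(n,'r_side')[:,:,::-1].copy(),cv2.COLOR_BGR2HSV)
u,v=map(int,proj(n,[c[0],c[1],c[2]-.07]))
for nm,lo,hi in(('amb',[6,120,40],[18,255,255]),('blue',[100,150,60],[125,255,255]),('red',[0,150,40],[4,255,255])):
    m=cv2.inRange(h,np.array(lo),np.array(hi));k=np.zeros_like(m);k[v-40:v+50,u-40:u+40]=m[v-40:v+50,u-40:u+40]
    print(nm,[(cv2.boundingRect(q),cv2.contourArea(q)) for q in cv2.findContours(k,0,2)[0] if cv2.contourArea(q)>15])
f=c[2]-.1065
P=np.array([proj(n,[c[0]-.001+.043*np.cos(p)*np.cos(a),c[1]+.043*np.cos(p)*np.sin(a),f+.038+.04*np.sin(p)]) for p in np.linspace(-1.1,.6,15) for a in np.linspace(0,6.28,60)])
print('belly pred',P.min(0),P.max(0),'ring',proj(n,[.5135,.045,.094]))
E
```

```text
time_s: 28.7
tcp_pos: [0.5124, 0.0446, 0.2143]
eef_rot: [180.0, 0.3, -0.1]
contact_force: [-1.5, -0.2, -2.4]
gripper_width: 0.0648
gripper_force: 45.0
d [ 0.0023 -0.0004  0.0288] rot [ 0.01  0.31 -0.06]
amb [((229, 156, 30, 23), 406.5), ((204, 142, 12, 20), 155.0), ((232, 140, 12, 14), 63.0)]
blue [((234, 152, 13, 10), 56.0), ((212, 136, 20, 12), 88.5)]
red [((228, 173, 35, 20), 232.0)]
belly pred [229.37647683 152.04781136] [258.79180254 179.86067135] ring (np.float64(245.01573587008616), np.float64(178.57551624443715))
```

```bash
python3 -m pendant '[[[0.001,0,0.007,0,0,0,-1],[0.002,0,0.014,0,0,0,-1],[0.002,0,0.02,0,0,0,-1],[0.002,0,0.02,0,0,0,-1],[0.002,0,0.02,0,0,0,-1]]]' 50 && python3 -m pendant '[[[0,0,0.003,0,0,0,-1],[0,0,0.006,0,0,0,-1],[0,0,0.009,0,0,0,-1],[0,0,0.012,0,0,0,-1],[0,0,0.012,0,0,0,-1]]]'
```

```text
time_s: 29.25
tcp_pos: [0.5163, 0.0454, 0.1971]
eef_rot: [-179.9, 0.0, -0.0]
contact_force: [-0.0, 0.5, -2.7]
gripper_width: 0.0644
gripper_force: 50.0
time_s: 29.75
tcp_pos: [0.5165, 0.0455, 0.1854]
eef_rot: [-179.9, -0.0, -0.0]
contact_force: [-1.5, 0.3, 5.4]
gripper_width: 0.0642
gripper_force: 50.0
```

Contact is at the expected height, with +5 N upward. I'll press on in small steps while easing x back by 2 mm.

```bash
python3 -m pendant '[[[-0.001,0,0.002,0,0,0,-1],[-0.002,0,0.004,0,0,0,-1],[-0.002,0,0.006,0,0,0,-1],[-0.002,0,0.008,0,0,0,-1],[-0.002,0,0.01,0,0,0,-1]]]' 55 && python3 -m pendant '[[[0,0,0.002,0,0,0,-1],[0,0,0.004,0,0,0,-1],[0,0,0.006,0,0,0,-1],[0,0,0.008,0,0,0,-1],[0,0,0.008,0,0,0,-1]]]'
```

```text
time_s: 30.25
tcp_pos: [0.515, 0.0455, 0.1762]
eef_rot: [-179.9, -0.1, 0.0]
contact_force: [-2.2, -1.5, 8.0]
gripper_width: 0.0644
gripper_force: 55.0
time_s: 30.75
tcp_pos: [0.5151, 0.0455, 0.1685]
eef_rot: [-179.9, -0.1, 0.0]
contact_force: [-2.5, -1.5, 11.3]
gripper_width: 0.0643
gripper_force: 55.0
```

```bash
python3 -m pendant '[[[0,0,0.001,0,0,0,-1],[0,0,0.002,0,0,0,-1],[0,0,0.003,0,0,0,-1],[0,0,0.003,0,0,0,-1]]]' && python3 -m pendant '[[[0,0,0.001,0,0,0,-1],[0,0,0.002,0,0,0,-1],[0,0,0.003,0,0,0,-1],[0,0,0.003,0,0,0,-1]]]'
```

```text
time_s: 31.15
tcp_pos: [0.5161, 0.0455, 0.1673]
eef_rot: [-179.9, -0.2, 0.1]
contact_force: [-5.3, -2.8, 21.5]
gripper_width: 0.0641
gripper_force: 55.0
time_s: 31.55
tcp_pos: [0.5175, 0.0454, 0.1669]
eef_rot: [-179.9, -0.5, 0.1]
contact_force: [-10.9, -3.2, 39.0]
gripper_width: 0.0643
gripper_force: 55.0
```

The ring is on its stop at about 0.167. I'll ease the push back to a gentle level.

```bash
python3 -m pendant '[[[-0.0005,0,-0.0015,0,0,0,-1],[-0.001,0,-0.003,0,0,0,-1],[-0.001,0,-0.004,0,0,0,-1],[-0.001,0,-0.004,0,0,0,-1],[-0.001,0,-0.004,0,0,0,-1]]]' && python3 - <<'E'
from h import *
b=cap('side','f_side');a=cap('top','f_top')
h=cv2.cvtColor(b[:,:,::-1].copy(),cv2.COLOR_BGR2HSV)
u,v=245,180
for nm,lo,hi in(('amb',[6,120,40],[18,255,255]),('blue',[100,150,60],[125,255,255]),('red',[0,150,40],[4,255,255])):
    m=cv2.inRange(h,np.array(lo),np.array(hi));k=np.zeros_like(m);k[140:225,215:285]=m[140:225,215:285]
    print(nm,[(cv2.boundingRect(q),cv2.contourArea(q)) for q in cv2.findContours(k,0,2)[0] if cv2.contourArea(q)>10])
t=np.linspace(0,6.283,90)
for z in(.094,.074):
    P=np.array([proj('side',[.5135+.049*np.cos(q),.045+.049*np.sin(q),zz]) for q in t for zz in(z,z-.012)]);print('ring',z,P.min(0),P.max(0))
for q,z in((.0275,.127),(.0275,.161)):
    P=np.array([proj('side',[.5135+q*np.cos(w),.045+q*np.sin(w),z]) for w in t]);print('neck',z,P.min(0),P.max(0))
E
```

```text
time_s: 32.05
tcp_pos: [0.5144, 0.0454, 0.167]
eef_rot: [-179.9, -0.1, 0.0]
contact_force: [-2.3, -3.1, 13.6]
gripper_width: 0.0641
gripper_force: 55.0
amb [((231, 168, 29, 23), 373.5), ((233, 152, 11, 15), 54.5)]
blue [((236, 165, 11, 9), 44.5), ((215, 140, 13, 8), 45.0)]
red [((229, 180, 34, 18), 185.5)]
ring 0.094 [228.70768938 167.94147854] [261.33578186 192.77119773]
ring 0.074 [229.00531313 172.81461726] [261.29688383 197.62056755]
neck 0.127 [235.48222406 164.25669119] [254.11027216 176.48065275]
neck 0.161 [235.07678179 155.42152905] [254.04671292 167.58883106]
```

```bash
python3 -m pendant '[[[0,0,0.0007,0,0,0,-1],[0,0,0.0007,0,0,0,-1],[0,0,0.0007,0,0,0,-1],[0,0,0.0007,0,0,0,-1],[0,0,0.0007,0,0,0,-1]]]' && python3 -m pendant '[[[0,0,0,0,0,0,-1],[0,0,0,0,0,0,-1],[0,0,0,0,0,0,-1],[0,0,0,0,0,0,-1],[0,0,0,0,0,0,-1]]]' && python3 -c "
from plant import r
s=r.get_state();print(s['contact_force'],s['tcp_pos']);print(r.close_job())"
```

```text
time_s: 32.65
tcp_pos: [0.5148, 0.0454, 0.167]
eef_rot: [-179.9, -0.2, 0.0]
contact_force: [-4.2, -2.6, 17.0]
gripper_width: 0.0641
gripper_force: 55.0
time_s: 33.15
tcp_pos: [0.5147, 0.0454, 0.167]
eef_rot: [-179.9, -0.2, 0.0]
contact_force: [-4.5, -1.5, 16.3]
gripper_width: 0.0642
gripper_force: 55.0
[-4.50147152 -1.50289729 16.29661008] [0.51473862 0.04543021 0.16696436]
the job is handed in; nothing more can be done
None
```

I handed the job in at 33 s with the balls poured into the flask, the scoop back upright on the bench, and the flask seated in the red ring and held fully down at 55 N grip and about 16 N push; no verdict came back. Two caveats: the fingers grip the flask's 66 mm rim because they never closed onto the neck sleeve, and I saw three balls in the flask and an empty scoop with nothing spilled, but did not count all five.

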